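# Reset the modem bank behind its touch-latch lid

## Task

Reset the modem bank that has the tall aerials: press the marked edge of its touch-latch lid so that the lid springs ajar, push the lid up and over with a fingertip until it stays open by itself, then press the round reset button in the bay fully down and let it come back up. Only touch and push, gently: grip nothing, and leave the bank with the short aerials and the things lying about as they are.

Things in the scene. Friction and masses are not known exactly. Their poses are not given: they have to be found in the camera images.
- tall_bank: the modem bank with tall aerials (145 mm): dark steel case bolted down, 240 (x) by 200 (y) by 75 mm high; origin: centre of its underside; x axis from its front to the two rows of aerials on its rear top (x 66 to 116, y -95 to 95 mm). Both banks are alike but for the aerials; either may stand left or right.
- tall_lid (a joint): lid angle (rad): 0 latched, flush; -0.05 pressed in to its stop (5 to 6 mm at the free edge); 0.7 to 0.8 popped ajar; 1.57 upright; 1.95 open stop. The catch frees it for good when the free edge is pressed in 3.5 mm or more (about 4 N) and let go; a spring plunger then pops it. Pushed beyond upright it falls back and stays open; short of upright it sinks back to ajar.
- tall_press (a point): the small round mark on the lid's upper face, over the catch: 105 mm from the hinge line, 45 mm from the lid's middle towards the case's front; moves with the lid. The lid is a grey metal plate, 134 mm (along the hinge) by 120 by 4 mm, 85 g, on a damped hinge
- tall_edge (a point): the middle of the lid's free edge, 122 mm from the hinge line, mid-thickness; moves with the lid. Under the round mark a hooked striker, 12 mm wide, hangs from the inner face, its foot 21 mm below the lid's top face, 99 to 110 mm from the hinge line: push beside it
- tall_hinge (a point): the middle of the lid's hinge line, level with the case's top, along the case's x axis, at the left (+y) side of the bay; axes as the case's. The shut lid reaches from it to the case's -y, and swings up and over towards +y
- tall_button (a joint): travel of the round reset button in the bay (m): 0 released, 0.006 fully down; it springs back; about 5 N takes it fully down
- tall_button_top (a point): centre of the reset button's top: black upright button 22 mm across in a grey collar 38 mm across, its top 27 mm below the case's top, pressed straight down; moves with it. The bay under the lid is 45 mm deep, in the case's frame from x -100 to 40 mm, y -53 to 78 mm
- short_bank: the modem bank with short aerials (55 mm): dark steel case bolted down, 240 (x) by 200 (y) by 75 mm high; origin: centre of its underside; x axis from its front to the two rows of aerials on its rear top (x 66 to 116, y -95 to 95 mm). To be left alone; otherwise like the tall one.
- short_lid (a joint): as for the tall bank
- short_press (a point): as for the tall bank
- short_edge (a point): as for the tall bank
- short_hinge (a point): as for the tall bank
- short_button (a joint): as for the tall bank
- short_button_top (a point): as for the tall bank
- tall_skin: the lid's grey metal outer half (the upper 2 mm of its 4 mm); origin at the middle of the hinge line; turns with the lid
- tall_liner: the lid's inner half (the lower 2 mm of its 4 mm); origin at the middle of the hinge line; turns with the lid
- screwdriver: bystander: a screwdriver, 150 mm long, lying near the banks; origin at its underside
- mug: bystander: a white mug, 95 mm tall, 80 mm wide; origin at its underside
- adapter: bystander: a black plug-in power adapter, 70 x 45 x 30 mm; origin at its underside
- spare_aerial: bystander: a loose black rod aerial with a brass foot, 175 mm long, lying down; origin at its underside
- card_tray: bystander: a small white open tray with two dividers, 120 x 90 x 35 mm; origin at its underside
- handset: bystander: a black handset lying flat, 150 x 70 x 9 mm; origin at its underside
- contact_spray: bystander: a spray can, 52 mm across, 150 mm tall; origin at its underside

How it is judged:
By the outcome, as a careful person would: the job done as asked, in the order asked, and still so for the second after the job is handed in, with the robot touching nothing.
It also fails if it takes over 43 s, if anything falls off the work surface, if the arm or the gripper's body presses on something with over 40 N, if the wrist force passes 120 N, or if a joint passes its speed limit or range.

## Robot

A 6-joint arm with a two-finger parallel gripper is mounted at the origin on the work surface. World frame = base frame: x ahead of the robot, y to its left, z up, the work surface at z = 0. Lengths are in m, angles in rad, forces in N, time in s.
With the tool pointing down it reaches from about 0.35 to 0.975 m from the base axis. Payload 4.9 kg.
Tool frame: the origin (TCP) lies at the very end of the fingers, on their centre line; the grasp point (between the pads) lies 19 mm behind it; z points along the fingers, y is the line along which they close (so a half turn about z gives the same grasp; the last joint's range is limited). The gripper opens to 85 mm and grips with 20 to 120 N. Pads are 22 mm wide; open, the fingers measure 114 mm over their backs; the gripper's body (76 mm by 85 mm) begins 54 mm behind the grasp point. The pads swing forward as they close: fully open they stand 13 mm farther back than shut.
Start: joints at [1.024, 0.053, 1.613, -0, 1.476, -0.119], TCP at [0.259, 0.569, 0.231] pointing down, gripper open.
Joint ranges: [-3.01, 3.01], [-1.01, 2.22], [0.06, 2.58], [-1.02, 4.17], [0.09, 2.62], [-3.14, 3.14]. Speed limits (rad/s): [2.57, 2.57, 3.14, 3.14, 3.14, 3.14].

## Interface

Orientations are given as a unit quaternion [w, x, y, z].
In Python, from plant import state, optics, ticket, nets gives the robot as it stands. The module is installed in compiled form; this text tells all that it offers.
- The arm moves only by the shell command python3 -m inch 'ROWS' [OPENING]. ROWS is JSON, a list of rows, each an object of numbers: "dx", "dy", "dz": the shift along the tool's x, y, z as a fraction of full scale; "rx", "ry", "rz": the turn, a rotation vector about the tool's x, y, z as a fraction of full scale. In form: [{"dx": .., "dy": .., "dz": .., "rx": .., "ry": .., "rz": ..}, ...]. A call has 1 to 5 rows; each row is the pose to reach, as a shift and turn from the pose commanded when the call began, along the tool's axes at that moment; what a row does not reach only later rows make up. Full scale, the value 1, is 0.8 m for a shift and 1.5 rad for a turn. A row lasts 1/10 s, in which the tool goes at most 50 mm and 8.59 degrees, less where a joint would pass 70% of its speed; a pose out of reach is approached as far as the arm can. A call with a number of a shift or a turn outside -1 to 1 is refused whole. A call with a gripper value outside its range is refused whole. OPENING is the opening, from -1 (shut) to 1 (fully open), set as the call begins (- or left out, the last holds). The fingers move at their own pace and stop on an object; the grip force is fixed at half the most. Time passes only in rows, so rows that repeat a pose let the fingers close. It gives the time, the measured TCP pose, the force, the opening and the grip force at its end, in the units of the state.
- state(): the state, without advancing time (a new reading comes with each control period).
- optics.grab_frame(name): name is "scene" or "top" or "wrist"; returns the picture (420x560x3 uint8, red, green, blue); there is no depth.
- optics.camera_info(name): a dict with "fx", "fy", "cx", "cy" (pixels), "R" (3x3) and "t" (3): a world point X has camera coordinates R X + t. Camera axes: x right, y down, z forward; pixel columns grow to the right and rows downward; lengths in m; the calibration is good to about 2 mm. A picture is of the moment at which its call begins: read the wrist's pose just before it. camera_info takes no time and is no camera call; for the wrist camera it gives the pose at the moment of the call.
- ticket.job_done(): hands the job in; it is judged then, once.
Trained networks look in the newest picture that a camera, given by its name, has taken for a name from the list of things; names that differ only in an ending like _2 or _b are one class to them, and where a whole thing is asked for, a point or a joint stands for the part that bears it (a point fixed in the world has none). Each returns a list of dicts, best first, with "confidence" (0 to 1); they miss things now and then, are a little off and sometimes report something else, mostly with a low value. They report only what shows in the picture. A call takes as long as a camera call.
- nets.boxes_of(camera, name): "bbox" ([centre column, centre row, width, height] in pixels, round what is visible of it).
- nets.outline_of(camera, name): "pixels" (420x560 bool, what is visible of it) and "bbox" ([centre column, centre row, width, height] in pixels, round what is visible of it).
The state is a dict: "time": time; "joint_pos": joint angles; "joint_vel": joint speeds; "joint_efforts": joint torques, N m; "tool_pos": TCP position; "tool_rot": TCP orientation; "contact_force": force on the tool from outside, world axes, zero at the start; "ft_torque": the same for the moment, N m; "gripper_width": opening from 0.0 (shut) to 1.0 (fully open); "grasp_force": force on a finger pad.
Only numpy, scipy, OpenCV 4.12 (cv2) and the standard library are available. Lean on these libraries where they do the work, as an engineer would, in place of code of your own. Each camera call takes 0.05 s, during which the arm holds its last target. There are 200 camera calls.

## Working session

There is one attempt and no reset: what is moved stays moved. The work goes in short steps, Python scripts to look and compute and a shell command to move; the robot and the scene stay as the last step left them, time stands still between calls to the robot, and variables do not carry over. Pictures are saved under pics/ and viewed, at most 10 in all, crops included, and the job is handed in when it is done.

```bash
mkdir -p pics
python3 - <<'E'
from plant import state, optics, nets
import cv2,numpy as np
s=state();print(s['time'],s['tool_pos'],s['tool_rot'],s['gripper_width'])
ims=[]
for c in ("scene","top"):
    im=optics.grab_frame(c);ims.append(im)
    i=optics.camera_info(c);print(c,i['fx'],i['cx'],i['cy'],np.round(i['R'],3).tolist(),np.round(i['t'],3).tolist())
    for n in ("tall_bank","short_bank","tall_press","tall_edge","tall_skin","short_skin"):
        try:
            print(n,[(np.round(d['bbox']).tolist(),round(d['confidence'],2)) for d in nets.boxes_of(c,n)[:3]])
        except Exception as e: print(n,e)
    cv2.imwrite(f"pics/{c}1.png",cv2.resize(im[:,:,::-1],(800,600),interpolation=cv2.INTER_CUBIC))
E
```

```text
0.0 [0.25897048 0.56812132 0.23004699] [-3.27999109e-04  2.12287975e-01  9.77206596e-01 -9.88353249e-04] 1.001594912251177
scene 473.1797995148998 282.2085055173488 195.15156942419753 [[-0.414, 0.91, 0.017], [0.635, 0.302, -0.711], [-0.652, -0.283, -0.703]] [0.237, -0.322, 1.929]
tall_bank [([221.0, 181.0, 86.0, 76.0], 0.91), ([232.0, 170.0, 38.0, 32.0], 0.59)]
short_bank [([330.0, 222.0, 78.0, 80.0], 0.87)]
tall_press [([231.0, 167.0, 41.0, 28.0], 0.78), ([427.0, 212.0, 37.0, 35.0], 0.62)]
tall_edge [([233.0, 171.0, 38.0, 31.0], 0.71), ([244.0, 257.0, 49.0, 46.0], 0.44)]
tall_skin [([231.0, 169.0, 42.0, 29.0], 0.6)]
short_skin it knows: adapter, card_tray, contact_spray, handset, mug, screwdriver, short_bank, short_button, short_button_top, short_edge, short_hinge, short_lid, short_press, spare_aerial, tall_bank, tall_butto
top 449.6172564082591 276.97492466539444 211.99692634787397 [[0.012, -1.0, -0.014], [-0.999, -0.011, -0.041], [0.041, 0.015, -0.999]] [-0.002, 0.572, 1.202]
tall_bank [([364.0, 209.0, 94.0, 102.0], 0.87)]
short_bank [([212.0, 209.0, 92.0, 108.0], 0.96), ([284.0, 129.0, 33.0, 56.0], 0.64), ([359.0, 225.0, 51.0, 53.0], 0.43)]
tall_press [([358.0, 222.0, 51.0, 54.0], 0.95)]
tall_edge [([208.0, 222.0, 53.0, 59.0], 0.71), ([358.0, 224.0, 51.0, 58.0], 0.63)]
tall_skin [([357.0, 222.0, 51.0, 54.0], 0.7)]
short_skin it knows: adapter, card_tray, contact_spray, handset, mug, screwdriver, short_bank, short_button, short_button_top, short_edge, short_hinge, short_lid, short_press, spare_aerial, tall_bank, tall_butto
```

View pics/top1.png

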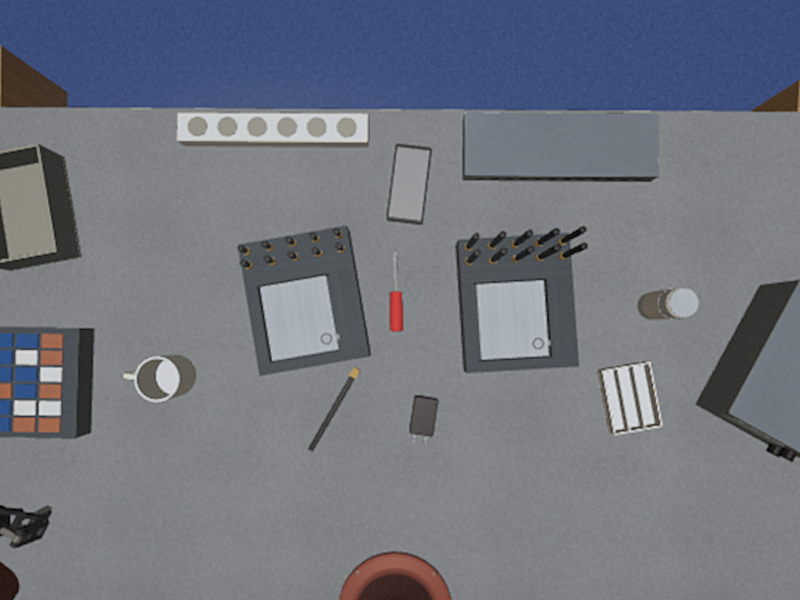

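View pics/scene1.png

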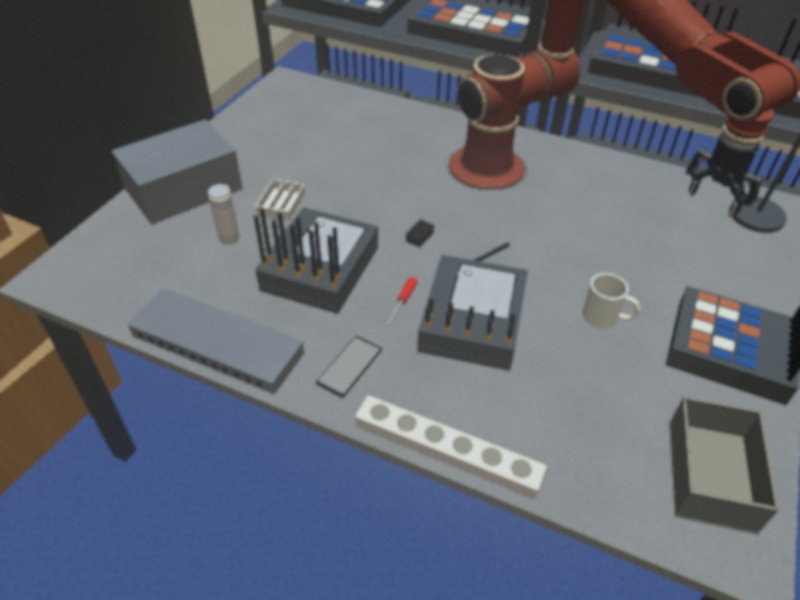

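The top view shows the tall bank on the right: lid corners about (476,282), (546,279), (550,358) and (478,360), mark at (538,343) in the 800 px picture. The screwdriver, adapter, tray and can all lie clear of it. Next I fit the pose.

```bash
cat > h.py <<'E'
import numpy as np
from scipy.spatial.transform import Rotation as Ro
from plant import state, optics, nets
def ray(c,uv,z,i=None):
    i=i or optics.camera_info(c); R=np.array(i['R']);t=np.array(i['t'])
    d=R.T@np.array([(uv[0]-i['cx'])/i['fx'],(uv[1]-i['cy'])/i['fy'],1]); o=-R.T@t
    return o+d*(z-o[2])/d[2]
def proj(i,X):
    p=np.array(i['R'])@X+np.array(i['t']); return np.array([i['fx']*p[0]/p[2]+i['cx'],i['fy']*p[1]/p[2]+i['cy']])
def down(yaw): # tool z down, tool y axis at world angle yaw
    y=np.array([np.cos(yaw),np.sin(yaw),0]);z=np.array([0,0,-1.]);return np.column_stack([np.cross(y,z),y,z])
def rows(p,Rt=None,s=None):
    s=s or state(); q=s['tool_rot']; R=Ro.from_quat([q[1],q[2],q[3],q[0]]).as_matrix()
    d=R.T@(np.array(p)-s['tool_pos'])/.8
    r=Ro.from_matrix(R.T@Rt).as_rotvec()/1.5 if Rt is not None else np.zeros(3)
    print('d',np.round(d,4),'r',np.round(r,4))
E
python3 - <<'E'
from h import *
import cv2
optics.grab_frame("top")
for n in ("tall_lid","tall_bank","tall_press"):
    for d in nets.outline_of("top",n)[:1]:
        m=d['pixels'].astype(np.uint8)
        c=max(cv2.findContours(m,0,2)[0],key=cv2.contourArea)
        b=cv2.boxPoints(cv2.minAreaRect(c)); P=np.array([ray("top",x,.075)[:2] for x in b])
        print(n,d['confidence'],b.round(1).tolist(),P.round(4).tolist(),'c',P.mean(0).round(4),'sz',np.linalg.norm(P[1]-P[0]).round(4),np.linalg.norm(P[2]-P[1]).round(4),'ang',np.degrees(np.arctan2(*(P[1]-P[0])[::-1])).round(2))
k=1/1.42857
for uv in [(476,282),(546,279),(550,358),(478,360),(538,343),(466,371),(578,366),(458,240)]: print(uv,ray("top",np.array(uv)*k,.075).round(4))
E
```

```text
tall_lid 0.63 [[332.70001220703125, 197.3000030517578], [379.8999938964844, 194.8000030517578], [382.70001220703125, 248.0], [335.5, 250.39999389648438]] [[0.609, -0.1388], [0.6166, -0.259], [0.4813, -0.2664], [0.4735, -0.1468]] c [ 0.5451 -0.2027] sz 0.1205 0.1356 ang -86.36
tall_bank 0.89 [[317.3999938964844, 163.8000030517578], [408.0, 158.8000030517578], [413.29998779296875, 255.5], [322.70001220703125, 260.5]] [[0.6947, -0.0991], [0.7097, -0.3305], [0.4631, -0.3439], [0.4476, -0.1146]] c [ 0.5787 -0.222 ] sz 0.2319 0.247 ang -86.29
tall_press 0.72 [[332.5, 198.10000610351562], [380.20001220703125, 195.3000030517578], [383.29998779296875, 248.6999969482422], [335.6000061035156, 251.5]] [[0.6069, -0.1382], [0.6154, -0.2598], [0.4795, -0.2681], [0.4709, -0.1471]] c [ 0.5432 -0.2033] sz 0.1219 0.1362 ang -86.0
(476, 282) [ 0.6087 -0.1401  0.075 ]
(546, 279) [ 0.6154 -0.2649  0.075 ]
(550, 358) [ 0.4747 -0.2723  0.075 ]
(478, 360) [ 0.4695 -0.1445  0.075 ]
(538, 343) [ 0.5011 -0.251   0.075 ]
(466, 371) [ 0.4498 -0.1233  0.075 ]
(578, 366) [ 0.4611 -0.3219  0.075 ]
(458, 240) [ 0.6839 -0.1073  0.075 ]
```

Run:
```python
from h import *
rows([.47,-.26,.27],down(np.radians(93.7)))
```

```text
d [-0.6694 -0.8332 -0.0483] r [ 0.      0.     -0.3282]
```

```bash
R='{"dx":-0.67,"dy":-0.833,"dz":-0.05,"rz":-0.328}'; python3 -m inch '[{"dx":-0.67,"dy":-0.833,"dz":-0.05,"rz":-0.328},{"dx":-0.67,"dy":-0.833,"dz":-0.05,"rz":-0.328},{"dx":-0.67,"dy":-0.833,"dz":-0.05,"rz":-0.328},{"dx":-0.67,"dy":-0.833,"dz":-0.05,"rz":-0.328},{"dx":-0.67,"dy":-0.833,"dz":-0.05,"rz":-0.328}]' -1
python3 - <<'E'
from h import *
rows([.47,-.26,.27],down(np.radians(93.7)))
E
```

```text
d [-0.6694 -0.8332 -0.0483] r [ 0.      0.     -0.3282]validation failed for argument at $[0]...
```

```bash
python3 -m inch '[{"dx":-0.18,"dy":-0.22,"dz":-0.05,"rx":0,"ry":0,"rz":-0.328},{"dx":-0.18,"dy":-0.22,"dz":-0.05,"rx":0,"ry":0,"rz":-0.328},{"dx":-0.18,"dy":-0.22,"dz":-0.05,"rx":0,"ry":0,"rz":-0.328},{"dx":-0.18,"dy":-0.22,"dz":-0.05,"rx":0,"ry":0,"rz":-0.328},{"dx":-0.18,"dy":-0.22,"dz":-0.05,"rx":0,"ry":0,"rz":-0.328}]' -1
python3 - <<'E'
from h import *
rows([.47,-.26,.27],down(np.radians(93.7)))
E
```

```text
time: 1.3
tool_pos: [0.3178, 0.3466, 0.2722]
tool_rot: [0.001, -0.032, 0.999, 0.0]
contact_force: [-0.2, 0.8, 1.0]
gripper_width: 0.14
grasp_force: 0.0
d [-0.1415 -0.7688  0.0027] r [ 0.0002  0.001  -0.0004]
```

```bash
python3 -m inch '[{"dx":-0.14,"dy":-0.765,"dz":0,"rx":0,"ry":0,"rz":0},{"dx":-0.14,"dy":-0.765,"dz":0,"rx":0,"ry":0,"rz":0},{"dx":-0.14,"dy":-0.765,"dz":0,"rx":0,"ry":0,"rz":0},{"dx":-0.14,"dy":-0.765,"dz":0,"rx":0,"ry":0,"rz":0},{"dx":-0.14,"dy":-0.765,"dz":0,"rx":0,"ry":0,"rz":0}]'; python3 -m inch '[{"dx":-0.095,"dy":-0.455,"dz":0,"rx":0,"ry":0,"rz":0},{"dx":-0.095,"dy":-0.455,"dz":0,"rx":0,"ry":0,"rz":0},{"dx":-0.095,"dy":-0.455,"dz":0,"rx":0,"ry":0,"rz":0},{"dx":-0.095,"dy":-0.455,"dz":0,"rx":0,"ry":0,"rz":0},{"dx":-0.095,"dy":-0.455,"dz":0,"rx":0,"ry":0,"rz":0}]'
python3 - <<'E'
from h import *
rows([.47,-.26,.27],down(np.radians(93.7)))
E
```

```text
time: 1.8
tool_pos: [0.378, 0.1045, 0.2717]
tool_rot: [0.001, -0.032, 0.999, 0.0]
contact_force: [0.7, 0.0, -1.0]
gripper_width: 0.002
grasp_force: 0.0
time: 2.3
tool_pos: [0.4448, -0.137, 0.2717]
tool_rot: [0.001, -0.032, 0.999, -0.0]
contact_force: [0.8, 0.5, 1.3]
gripper_width: 0.003
grasp_force: 0.0
d [-0.0217 -0.1554  0.0022] r [-0.0003  0.0008 -0.0008]
```

```bash
python3 -m inch '[{"dx":-0.02,"dy":-0.148,"dz":0,"rx":0,"ry":0,"rz":0},{"dx":-0.02,"dy":-0.148,"dz":0,"rx":0,"ry":0,"rz":0},{"dx":-0.02,"dy":-0.148,"dz":0,"rx":0,"ry":0,"rz":0},{"dx":-0.02,"dy":-0.148,"dz":0,"rx":0,"ry":0,"rz":0}]'
python3 - <<'E'
from h import *
import cv2
s=state();i=optics.camera_info("wrist");im=optics.grab_frame("wrist")
print(s['tool_pos'],np.round(i['R'],3).tolist(),(-np.array(i['R']).T@i['t']).round(3))
cv2.imwrite("pics/w1.png",im[:,:,::-1])
for n in ("tall_lid","tall_press"):
    for d in nets.outline_of("wrist",n)[:1]:
        m=d['pixels'].astype(np.uint8);c=max(cv2.findContours(m,0,2)[0],key=cv2.contourArea)
        b=cv2.boxPoints(cv2.minAreaRect(c)); print(n,d['confidence'],[(x.round().tolist(),ray("wrist",x,.075,i).round(4).tolist()) for x in b])
print('mark',proj(i,np.array([.5015,-.2495,.075])))
E
```

```text
time: 2.7
tool_pos: [0.4681, -0.2542, 0.2709]
tool_rot: [-0.0, -0.03, 1.0, 0.0]
contact_force: [-1.2, -0.1, -0.1]
gripper_width: 0.005
grasp_force: 0.0
[ 0.46809118 -0.25424011  0.27086337] [[-0.061, 0.998, 0.0], [0.954, 0.058, 0.293], [0.292, 0.018, -0.956]] [ 0.393 -0.257  0.414]
tall_lid 0.97 [([263.0, 193.0], [0.4784, -0.2667, 0.075]), ([376.0, 193.0], [0.4712, -0.1486, 0.075]), ([376.0, 305.0], [0.6047, -0.1287, 0.075]), ([263.0, 305.0], [0.6127, -0.2602, 0.075])]
tall_press 0.67 [([262.0, 193.0], [0.4785, -0.2678, 0.075]), ([376.0, 193.0], [0.4712, -0.1486, 0.075]), ([376.0, 306.0], [0.606, -0.1285, 0.075]), ([262.0, 306.0], [0.6141, -0.2613, 0.075])]
mark [278.06229751 214.88467924]
```

View pics/w1.png

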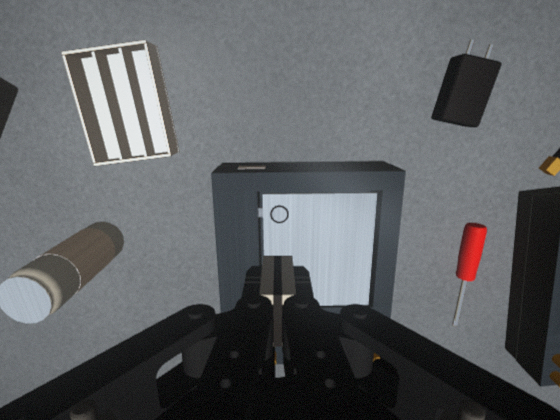

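The wrist picture shows the mark ring at (279,214), against a predicted (278,215), so the pose holds. I move above it.

Run:
```python
from h import *
rows([.501,-.249,.090],down(np.radians(93.7)))
```

```text
d [-4.120e-02 -2.000e-04  2.266e-01] r [ 0.0003 -0.      0.0001]
```

```bash
python3 -m inch '[{"dx":-0.041,"dy":0,"dz":0.06,"rx":0,"ry":0,"rz":0},{"dx":-0.041,"dy":0,"dz":0.12,"rx":0,"ry":0,"rz":0},{"dx":-0.041,"dy":0,"dz":0.18,"rx":0,"ry":0,"rz":0},{"dx":-0.041,"dy":0,"dz":0.225,"rx":0,"ry":0,"rz":0},{"dx":-0.041,"dy":0,"dz":0.225,"rx":0,"ry":0,"rz":0}]'
python3 - <<'E'
from h import *
rows([.501,-.249,.0775],down(np.radians(93.7)))
E
```

```text
time: 3.35
tool_pos: [0.4967, -0.2452, 0.0847]
tool_rot: [-0.005, -0.033, 0.999, 0.004]
contact_force: [-0.2, 0.3, -1.0]
gripper_width: -0.001
grasp_force: 0.0
d [-0.0051 -0.0051  0.0089] r [ 0.0054 -0.0068  0.0011]
```

```bash
python3 -m inch '[{"dx":0,"dy":0,"dz":0,"rx":0,"ry":0,"rz":0},{"dx":0,"dy":0,"dz":0,"rx":0,"ry":0,"rz":0}]'
python3 - <<'E'
from h import *
rows([.501,-.249,.0775],down(np.radians(93.7)))
E
```

```text
time: 3.55
tool_pos: [0.503, -0.2504, 0.095]
tool_rot: [0.002, -0.033, 0.999, -0.002]
contact_force: [0.4, 0.0, 1.2]
gripper_width: -0.001
grasp_force: 0.0
d [0.0025 0.002  0.0219] r [-0.0023  0.0031  0.0003]
```

```bash
python3 -m inch '[{"dx":0,"dy":0,"dz":0.003,"rx":0,"ry":0,"rz":0},{"dx":0,"dy":0,"dz":0.007,"rx":0,"ry":0,"rz":0},{"dx":0,"dy":0,"dz":0.011,"rx":0,"ry":0,"rz":0},{"dx":0,"dy":0,"dz":0.014,"rx":0,"ry":0,"rz":0},{"dx":0,"dy":0,"dz":0.014,"rx":0,"ry":0,"rz":0}]'
python3 - <<'E'
from h import *
rows([.501,-.249,.0775],down(np.radians(93.7)))
E
```

```text
time: 4.05
tool_pos: [0.5006, -0.2495, 0.0795]
tool_rot: [-0.0, -0.032, 0.999, 0.0]
contact_force: [-0.5, -1.0, 0.3]
gripper_width: 0.005
grasp_force: 0.0
d [-0.0006  0.0006  0.0025] r [ 0.0004 -0.0006 -0.0004]
```

```bash
python3 -m inch '[{"dx":0,"dy":0,"dz":0.003,"rx":0,"ry":0,"rz":0},{"dx":0,"dy":0,"dz":0.006,"rx":0,"ry":0,"rz":0},{"dx":0,"dy":0,"dz":0.009,"rx":0,"ry":0,"rz":0},{"dx":0,"dy":0,"dz":0.0105,"rx":0,"ry":0,"rz":0},{"dx":0,"dy":0,"dz":0.0105,"rx":0,"ry":0,"rz":0}]'; python3 -m inch '[{"dx":0,"dy":0,"dz":0,"rx":0,"ry":0,"rz":0}]'
```

```text
time: 4.55
tool_pos: [0.501, -0.2498, 0.0721]
tool_rot: [-0.0, -0.032, 0.999, -0.0]
contact_force: [-1.6, 1.3, 4.6]
gripper_width: -0.006
grasp_force: 2.2
time: 4.65
tool_pos: [0.5011, -0.2498, 0.0721]
tool_rot: [0.0, -0.032, 0.999, -0.0]
contact_force: [-2.6, 0.6, 5.3]
gripper_width: 0.0
grasp_force: 2.3
```

```bash
python3 -m inch '[{"dx":0,"dy":0,"dz":0.001,"rx":0,"ry":0,"rz":0},{"dx":0,"dy":0,"dz":0.0018,"rx":0,"ry":0,"rz":0},{"dx":0,"dy":0,"dz":0.0018,"rx":0,"ry":0,"rz":0}]'
```

```text
time: 4.95
tool_pos: [0.501, -0.2497, 0.0703]
tool_rot: [0.0, -0.032, 0.999, -0.0]
contact_force: [-1.7, 1.2, 5.0]
gripper_width: -0.002
grasp_force: 2.2
```

```bash
python3 -m inch '[{"dx":0,"dy":-0.01,"dz":-0.02,"rx":0,"ry":0,"rz":0},{"dx":0,"dy":-0.035,"dz":-0.055,"rx":0,"ry":0,"rz":0},{"dx":0,"dy":-0.065,"dz":-0.09,"rx":0,"ry":0,"rz":0},{"dx":0,"dy":-0.075,"dz":-0.11,"rx":0,"ry":0,"rz":0},{"dx":0,"dy":-0.075,"dz":-0.11,"rx":0,"ry":0,"rz":0}]'; python3 -m inch '[{"dx":0,"dy":0,"dz":0,"rx":0,"ry":0,"rz":0},{"dx":0,"dy":0,"dz":0,"rx":0,"ry":0,"rz":0},{"dx":0,"dy":0,"dz":0,"rx":0,"ry":0,"rz":0}]'
python3 - <<'E'
from h import *
import cv2
im=optics.grab_frame("scene");i=optics.camera_info("scene")
ex=np.array([.9979,.0645,0]);ey=np.array([-.0645,.9979,0]);H=np.array([.540,-.141,.075])
print('hinge px',proj(i,H)-[100,80])
for a in (0,.75,1.57,1.95): print(a,(proj(i,H-ey*.122*np.cos(a)+np.array([0,0,.122*np.sin(a)]))-[100,80])*3)
cv2.imwrite("pics/s2.png",cv2.resize(im[80:280,100:360,::-1],None,fx=3,fy=3,interpolation=cv2.INTER_CUBIC))
rows(H-30e-3*0*ex-ey*.13+np.array([0,0,.065]),down(np.radians(93.7)))
E
```

```text
time: 5.45
tool_pos: [0.5063, -0.3119, 0.1619]
tool_rot: [0.002, -0.031, 1.0, -0.002]
contact_force: [-0.4, 0.1, 0.3]
gripper_width: 0.001
grasp_force: 0.0
time: 5.75
tool_pos: [0.504, -0.3082, 0.1562]
tool_rot: [-0.001, -0.032, 0.999, 0.001]
contact_force: [-0.2, -0.1, 0.8]
gripper_width: -0.001
grasp_force: 0.0
hinge px [147.77122459  92.59046016]
0 [343.60138767 250.70441706]
0.75 [364.54735894 199.57760382]
1.57 [439.23091139 190.56663934]
1.95 [479.50384702 207.35489434]
d [-0.0583  0.0433  0.0206] r [ 0.0014 -0.0014  0.0002]
```

View pics/s2.png

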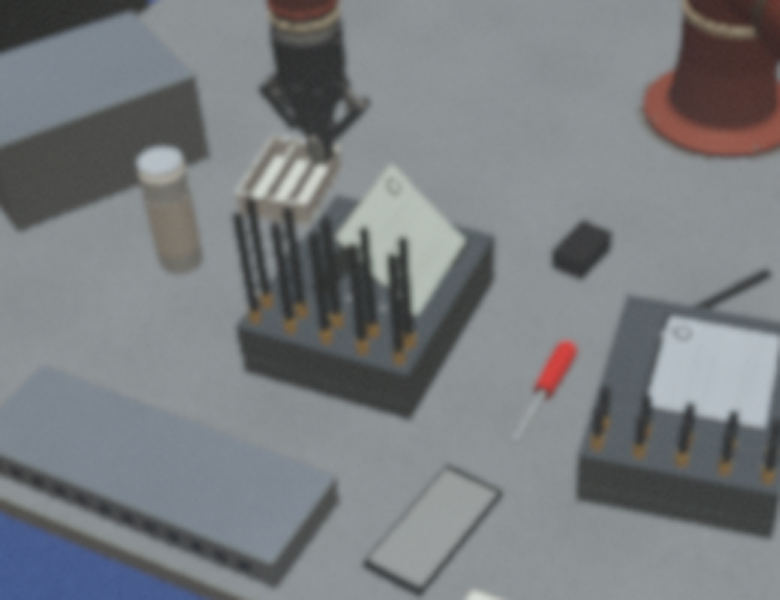

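The lid has popped ajar: the mark is at (393,186) and the edge middle near (365,200), which matches 0.75 rad. Next I bring the fingertip in front of the middle of the free edge, clear of the striker.

```bash
python3 -m inch '[{"dx":-0.02,"dy":0.01,"dz":0.005,"rx":0,"ry":0,"rz":0},{"dx":-0.045,"dy":0.03,"dz":0.015,"rx":0,"ry":0,"rz":0},{"dx":-0.058,"dy":0.043,"dz":0.02,"rx":0,"ry":0,"rz":0},{"dx":-0.058,"dy":0.043,"dz":0.02,"rx":0,"ry":0,"rz":0},{"dx":-0.058,"dy":0.043,"dz":0.02,"rx":0,"ry":0,"rz":0}]'
python3 - <<'E'
from h import *
ey=np.array([-.0645,.9979,0]);H=np.array([.540,-.141,.075])
for y,z in ((-.104,.14),(-.081,.16),(-.048,.175),(-.014,.179),(.008,.179)):
    p=H+ey*y;p[2]=z;rows(p,down(np.radians(93.7)))
E
```

```text
time: 6.3
tool_pos: [0.5489, -0.2718, 0.1419]
tool_rot: [-0.0, -0.033, 0.999, 0.0]
contact_force: [-0.6, 0.5, 1.0]
gripper_width: 0.001
grasp_force: 0.0
d [0.0005 0.0339 0.0024] r [ 0.     -0.0006  0.0006]
d [ 0.0005  0.0627 -0.0226] r [ 0.     -0.0006  0.0006]
d [ 0.0005  0.1039 -0.0414] r [ 0.     -0.0006  0.0006]
d [ 0.0005  0.1464 -0.0464] r [ 0.     -0.0006  0.0006]
d [ 0.0005  0.1739 -0.0464] r [ 0.     -0.0006  0.0006]
```

```bash
python3 -m inch '[{"dx":0,"dy":0.011,"dz":0,"rx":0,"ry":0,"rz":0},{"dx":0,"dy":0.023,"dz":0,"rx":0,"ry":0,"rz":0},{"dx":0,"dy":0.034,"dz":-0.002,"rx":0,"ry":0,"rz":0},{"dx":0,"dy":0.045,"dz":-0.01,"rx":0,"ry":0,"rz":0},{"dx":0,"dy":0.056,"dz":-0.018,"rx":0,"ry":0,"rz":0}]';python3 -m inch '[{"dx":0,"dy":0.009,"dz":-0.006,"rx":0,"ry":0,"rz":0},{"dx":0,"dy":0.018,"dz":-0.011,"rx":0,"ry":0,"rz":0},{"dx":0,"dy":0.027,"dz":-0.016,"rx":0,"ry":0,"rz":0},{"dx":0,"dy":0.037,"dz":-0.02,"rx":0,"ry":0,"rz":0},{"dx":0,"dy":0.047,"dz":-0.023,"rx":0,"ry":0,"rz":0}]'
python3 - <<'E'
from h import *
import cv2
im=optics.grab_frame("scene")
cv2.imwrite("pics/s3.png",cv2.resize(im[80:280,100:360,::-1],None,fx=3,fy=3,interpolation=cv2.INTER_CUBIC))
E
```

```text
time: 6.8
tool_pos: [0.5462, -0.2276, 0.1582]
tool_rot: [0.001, -0.032, 0.999, -0.001]
contact_force: [-0.2, -1.8, 1.4]
gripper_width: -0.002
grasp_force: 1.0
time: 7.3
tool_pos: [0.5434, -0.1892, 0.175]
tool_rot: [-0.0, -0.032, 0.999, 0.0]
contact_force: [0.2, 0.7, 0.6]
gripper_width: -0.0
grasp_force: 0.3
```

View pics/s3.png

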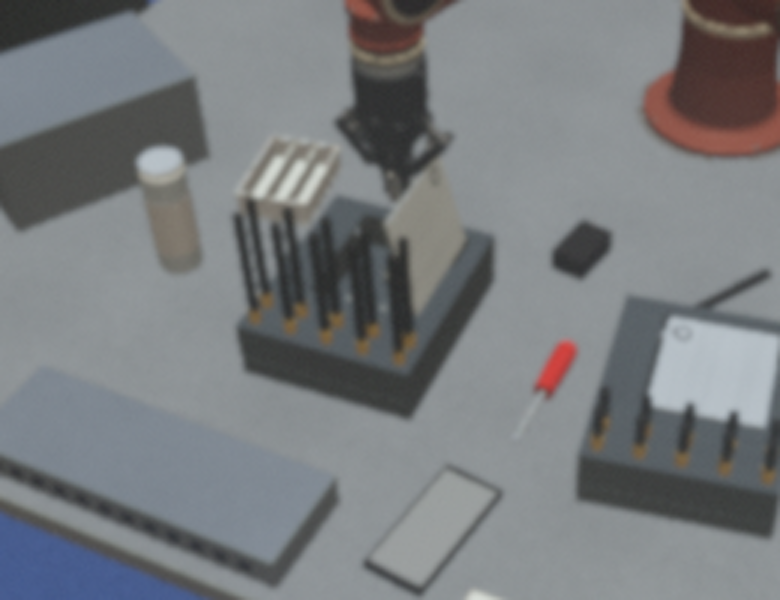

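The fingertip is pushing the lid at about 1.25 rad (its top edge near (420,185)). I continue past upright.

```bash
python3 -m inch '[{"dx":0,"dy":0.01,"dz":-0.003,"rx":0,"ry":0,"rz":0},{"dx":0,"dy":0.02,"dz":-0.005,"rx":0,"ry":0,"rz":0},{"dx":0,"dy":0.03,"dz":-0.006,"rx":0,"ry":0,"rz":0},{"dx":0,"dy":0.04,"dz":-0.006,"rx":0,"ry":0,"rz":0},{"dx":0,"dy":0.049,"dz":-0.006,"rx":0,"ry":0,"rz":0}]';python3 -m inch '[{"dx":0,"dy":0.007,"dz":0,"rx":0,"ry":0,"rz":0},{"dx":0,"dy":0.014,"dz":0,"rx":0,"ry":0,"rz":0},{"dx":0,"dy":0.021,"dz":0,"rx":0,"ry":0,"rz":0},{"dx":0,"dy":0.026,"dz":0,"rx":0,"ry":0,"rz":0},{"dx":0,"dy":0.026,"dz":0,"rx":0,"ry":0,"rz":0}]'
```

```text
time: 7.85
tool_pos: [0.541, -0.1502, 0.1798]
tool_rot: [-0.0, -0.032, 0.999, 0.0]
contact_force: [0.2, -0.7, 0.1]
gripper_width: -0.002
grasp_force: 0.1
time: 8.35
tool_pos: [0.5397, -0.1297, 0.1799]
tool_rot: [-0.0, -0.032, 0.999, 0.0]
contact_force: [0.1, -0.1, -0.5]
gripper_width: -0.0
grasp_force: 0.0
```

```bash
python3 -m inch '[{"dx":0,"dy":-0.02,"dz":0,"rx":0,"ry":0,"rz":0},{"dx":0,"dy":-0.05,"dz":-0.02,"rx":0,"ry":0,"rz":0},{"dx":-0.01,"dy":-0.08,"dz":-0.06,"rx":0,"ry":0,"rz":0},{"dx":-0.02,"dy":-0.09,"dz":-0.1,"rx":0,"ry":0,"rz":0},{"dx":-0.02,"dy":-0.09,"dz":-0.112,"rx":0,"ry":0,"rz":0}]';python3 -m inch '[{"dx":0,"dy":0,"dz":0,"rx":0,"ry":0,"rz":0},{"dx":0,"dy":0,"dz":0,"rx":0,"ry":0,"rz":0},{"dx":0,"dy":0,"dz":0,"rx":0,"ry":0,"rz":0}]'
python3 - <<'E'
from h import *
import cv2,json
i=optics.camera_info("wrist");im=optics.grab_frame("wrist")
cv2.imwrite("pics/w2.png",im[:,:,::-1])
for d in nets.outline_of("wrist","tall_button")[:2]:
    m=d['pixels'];c=np.argwhere(m).mean(0)[::-1];print(d['bbox'],d['confidence'],ray("wrist",c,.048,i).round(4))
optics.grab_frame("scene")
for n in ("tall_lid",): print([(np.round(d['bbox']),d['confidence']) for d in nets.boxes_of("scene",n)[:2]])
json.dump({k:np.array(v).tolist() for k,v in i.items()},open("cam2.json","w"))
E
```

```text
time: 8.85
tool_pos: [0.5622, -0.2042, 0.2739]
tool_rot: [0.003, -0.031, 1.0, -0.002]
contact_force: [0.3, -0.4, 0.3]
gripper_width: -0.003
grasp_force: 0.0
time: 9.15
tool_pos: [0.5592, -0.2002, 0.2669]
tool_rot: [-0.002, -0.032, 0.999, 0.001]
contact_force: [1.3, -0.2, -0.5]
gripper_width: -0.003
grasp_force: 0.0
[275.0, 141.7, 19.8, 24.5] 0.8 [ 0.5172 -0.207   0.048 ]
[(array([254., 154.,  18.,  32.]), 0.68), (array([158., 152.,  21.,  39.]), 0.4)]
```

View pics/w2.png

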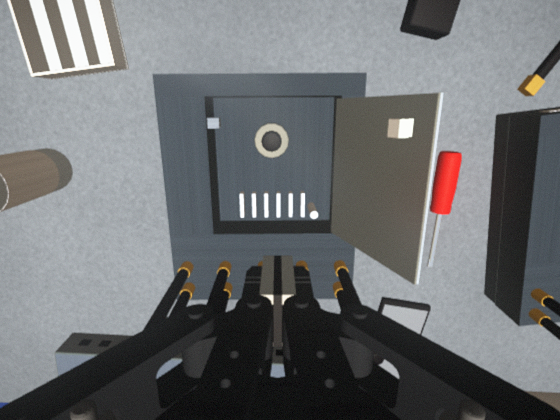

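The lid stands open. The button is at (272,141) with its grey collar round it; the plunger at (313,213) is well clear.

Run:
```python
from h import *
import json
i={k:np.array(v) for k,v in json.load(open("cam2.json")).items()}
p=ray("",(272,141),.048,i);print(p)
print(np.linalg.norm(ray("",(255,141),.045,i)-ray("",(289,141),.045,i)))
p[2]=.06;rows(p,down(np.radians(93.7)))
```

```text
[ 0.51716576 -0.20640856  0.048     ]
0.03662152137557069
d [ 0.0533 -0.0042  0.2604] r [ 0.0006 -0.0011  0.0001]
```

```bash
python3 -m inch '[{"dx":0.025,"dy":-0.004,"dz":0.02,"rx":0,"ry":0,"rz":0},{"dx":0.053,"dy":-0.004,"dz":0.06,"rx":0,"ry":0,"rz":0},{"dx":0.053,"dy":-0.004,"dz":0.11,"rx":0,"ry":0,"rz":0},{"dx":0.053,"dy":-0.004,"dz":0.16,"rx":0,"ry":0,"rz":0},{"dx":0.053,"dy":-0.004,"dz":0.2,"rx":0,"ry":0,"rz":0}]';python3 -m inch '[{"dx":0,"dy":0,"dz":0.025,"rx":0,"ry":0,"rz":0},{"dx":0,"dy":0,"dz":0.045,"rx":0,"ry":0,"rz":0},{"dx":0,"dy":0,"dz":0.055,"rx":0,"ry":0,"rz":0},{"dx":0,"dy":0,"dz":0.059,"rx":0,"ry":0,"rz":0},{"dx":0,"dy":0,"dz":0.059,"rx":0,"ry":0,"rz":0}]'; python3 -m inch '[{"dx":0,"dy":0,"dz":0,"rx":0,"ry":0,"rz":0},{"dx":0,"dy":0,"dz":0,"rx":0,"ry":0,"rz":0}]'
python3 - <<'E'
from h import *
import cv2
rows([.5172,-.2064,.048],down(np.radians(93.7)))
i=optics.camera_info("wrist");im=optics.grab_frame("wrist");print(proj(i,np.array([.5172,-.2064,.048])),proj(i,state()['tool_pos']))
cv2.imwrite("pics/w3.png",im[:,:,::-1])
E
```

```text
time: 9.85
tool_pos: [0.517, -0.2062, 0.1068]
tool_rot: [-0.001, -0.032, 0.999, 0.001]
contact_force: [0.4, 0.3, -0.0]
gripper_width: -0.0
grasp_force: 0.0
time: 10.35
tool_pos: [0.5187, -0.2071, 0.0628]
tool_rot: [0.0, -0.032, 0.999, -0.0]
contact_force: [0.3, 0.0, -0.0]
gripper_width: -0.003
grasp_force: 0.0
time: 10.55
tool_pos: [0.5191, -0.2074, 0.0636]
tool_rot: [0.001, -0.032, 0.999, -0.001]
contact_force: [-0.5, 0.7, -0.4]
gripper_width: -0.001
grasp_force: 0.0
d [0.0023 0.0014 0.0195] r [-0.0008  0.0013 -0.0002]
[276.03081076 256.31739187] [273.76821907 273.36264254]
```

View pics/w3.png

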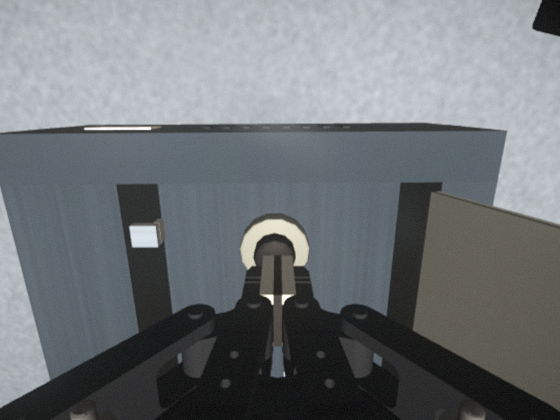

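The fingertip is over the button (collar around (275,247), button under the tip) and the tip is narrower than the button. I press straight down.

```bash
python3 -m inch '[{"dx":0.002,"dy":0.001,"dz":0.006,"rx":0,"ry":0,"rz":0},{"dx":0.002,"dy":0.001,"dz":0.013,"rx":0,"ry":0,"rz":0},{"dx":0.002,"dy":0.001,"dz":0.018,"rx":0,"ry":0,"rz":0},{"dx":0.002,"dy":0.001,"dz":0.021,"rx":0,"ry":0,"rz":0},{"dx":0.002,"dy":0.001,"dz":0.023,"rx":0,"ry":0,"rz":0}]';python3 -m inch '[{"dx":0,"dy":0,"dz":0.002,"rx":0,"ry":0,"rz":0},{"dx":0,"dy":0,"dz":0.003,"rx":0,"ry":0,"rz":0},{"dx":0,"dy":0,"dz":0.003,"rx":0,"ry":0,"rz":0}]'
```

```text
time: 11.1
tool_pos: [0.5168, -0.2063, 0.0458]
tool_rot: [-0.001, -0.032, 0.999, 0.0]
contact_force: [-8.4, 4.1, 20.2]
gripper_width: 0.003
grasp_force: 10.4
time: 11.4
tool_pos: [0.5169, -0.2064, 0.0456]
tool_rot: [-0.001, -0.032, 0.999, 0.0]
contact_force: [-12.4, 6.2, 27.0]
gripper_width: -0.001
grasp_force: 13.3
```

It stopped hard at 2.4 mm of travel, so the pad corners are probably resting on the collar. I retreat and lean the tool about 28° so that only the pad's front edge, which is narrower than the button, enters the collar.

```bash
python3 -m inch '[{"dx":0,"dy":0,"dz":-0.006,"rx":0,"ry":0,"rz":0},{"dx":0,"dy":0,"dz":-0.025,"rx":0,"ry":0,"rz":0},{"dx":0,"dy":0,"dz":-0.055,"rx":0,"ry":0,"rz":0},{"dx":0,"dy":0,"dz":-0.075,"rx":0,"ry":0,"rz":0},{"dx":0,"dy":0,"dz":-0.075,"rx":0,"ry":0,"rz":0}]'
cat >> h.py <<'E'
ex=np.array([.9979,.0645,0]);ey=np.array([-.0645,.9979,0]);ez=np.array([0,0,1.]);B=np.array([.5172,-.2064,0])
def lean(deg,zedge,off=-.002,half=.011):
    t=np.radians(deg); R=down(np.radians(93.7)); Rt=Ro.from_rotvec(-t*ey).as_matrix()@R
    assert Rt[:,2]@ex>0
    return B+ex*(off+half*np.cos(t))+ez*(zedge+half*np.sin(t)),Rt
E
python3 - <<'E'
from h import *
rows(*lean(28,.09)); s=state();rows(*lean(28,.06))
E
```

```text
time: 11.9
tool_pos: [0.5184, -0.2072, 0.1047]
tool_rot: [0.002, -0.032, 0.999, -0.001]
contact_force: [1.4, 0.4, -0.1]
gripper_width: -0.001
grasp_force: 0.0
d [-0.0081  0.0011  0.0119] r [-2.100e-03 -3.226e-01  3.000e-04]
d [-0.0079  0.0013  0.0494] r [-2.100e-03 -3.226e-01  3.000e-04]
```

```bash
python3 -m inch '[{"dx":-0.002,"dy":0,"dz":0,"rx":0,"ry":-0.05,"rz":0},{"dx":-0.004,"dy":0,"dz":0,"rx":0,"ry":-0.13,"rz":0},{"dx":-0.008,"dy":0.001,"dz":0.005,"rx":0,"ry":-0.22,"rz":0},{"dx":-0.008,"dy":0.001,"dz":0.01,"rx":0,"ry":-0.29,"rz":0},{"dx":-0.008,"dy":0.001,"dz":0.012,"rx":0,"ry":-0.326,"rz":0}]';python3 -m inch '[{"dx":0,"dy":0,"dz":0,"rx":0,"ry":0,"rz":0},{"dx":0,"dy":0,"dz":0,"rx":0,"ry":0,"rz":0},{"dx":0,"dy":0,"dz":0,"rx":0,"ry":0,"rz":0},{"dx":0,"dy":0,"dz":0,"rx":0,"ry":0,"rz":0}]'
python3 - <<'E'
from h import *
for z in (.07,.052,.048,.042): rows(*lean(28,z))
E
```

```text
time: 12.4
tool_pos: [0.5208, -0.2041, 0.0892]
tool_rot: [0.242, -0.03, 0.97, 0.009]
contact_force: [0.1, 0.1, -0.6]
gripper_width: 0.002
grasp_force: 0.0
time: 12.8
tool_pos: [0.5238, -0.2052, 0.0925]
tool_rot: [0.242, -0.032, 0.97, 0.008]
contact_force: [0.2, 0.7, -0.5]
gripper_width: 0.0
grasp_force: 0.0
d [ 0.009  -0.001   0.0198] r [-0.0003  0.0004  0.0004]
d [ 0.0196 -0.0009  0.0397] r [-0.0003  0.0004  0.0004]
d [ 0.0219 -0.0009  0.0441] r [-0.0003  0.0004  0.0004]
d [ 0.0254 -0.0009  0.0507] r [-0.0003  0.0004  0.0004]
```

```bash
python3 -m inch '[{"dx":0.004,"dy":-0.001,"dz":0.009,"rx":0,"ry":0,"rz":0},{"dx":0.01,"dy":-0.001,"dz":0.021,"rx":0,"ry":0,"rz":0},{"dx":0.015,"dy":-0.001,"dz":0.032,"rx":0,"ry":0,"rz":0},{"dx":0.0195,"dy":-0.001,"dz":0.0395,"rx":0,"ry":0,"rz":0},{"dx":0.0195,"dy":-0.001,"dz":0.0395,"rx":0,"ry":0,"rz":0}]'
python3 - <<'E'
from h import *
for z in (.052,.045,.042): rows(*lean(28,z))
im=optics.grab_frame("wrist")
import cv2;cv2.imwrite("pics/w4.png",im[:,:,::-1])
E
```

```text
time: 13.3
tool_pos: [0.5234, -0.2052, 0.055]
tool_rot: [0.241, -0.031, 0.97, 0.009]
contact_force: [-1.6, 1.4, 1.3]
gripper_width: 0.0
grasp_force: 0.8
d [-0.0029 -0.001  -0.0016] r [ 0.0009 -0.001  -0.0009]
d [ 0.0012 -0.001   0.0061] r [ 0.0009 -0.001  -0.0009]
d [ 0.003  -0.001   0.0094] r [ 0.0009 -0.001  -0.0009]
```

View pics/w4.png

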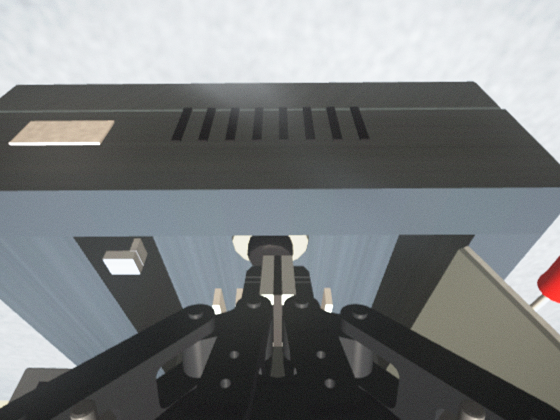

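The front edge is at the button, but the tip's centre (278) sits about 8 px right of the button's centre (270). I lift slightly, shift about 3.5 mm to -y and 2 mm forward, and press.

```bash
python3 -m inch '[{"dx":-0.0023,"dy":0,"dz":-0.0044,"rx":0,"ry":0,"rz":0},{"dx":0,"dy":-0.0045,"dz":-0.0056,"rx":0,"ry":0,"rz":0},{"dx":0.0022,"dy":-0.0045,"dz":-0.0012,"rx":0,"ry":0,"rz":0},{"dx":0.0039,"dy":-0.0045,"dz":0.0021,"rx":0,"ry":0,"rz":0},{"dx":0.0039,"dy":-0.0045,"dz":0.0021,"rx":0,"ry":0,"rz":0}]'; python3 -m inch '[{"dx":0.0009,"dy":0,"dz":0.0017,"rx":0,"ry":0,"rz":0},{"dx":0.0018,"dy":0,"dz":0.0033,"rx":0,"ry":0,"rz":0},{"dx":0.0018,"dy":0,"dz":0.0033,"rx":0,"ry":0,"rz":0}]';  python3 -m inch '[{"dx":0.0009,"dy":0,"dz":0.0017,"rx":0,"ry":0,"rz":0},{"dx":0.0018,"dy":0,"dz":0.0033,"rx":0,"ry":0,"rz":0},{"dx":0.0018,"dy":0,"dz":0.0033,"rx":0,"ry":0,"rz":0}]'
python3 - <<'E'
from h import *
s=state();q=s['tool_rot'];R=Ro.from_quat([q[1],q[2],q[3],q[0]]).as_matrix();print('edge',s['tool_pos']+R@[.011,0,0])
E
```

```text
time: 13.85
tool_pos: [0.5226, -0.21, 0.0539]
tool_rot: [0.242, -0.031, 0.97, 0.007]
contact_force: [0.2, -1.4, 2.5]
gripper_width: -0.004
grasp_force: 1.2
time: 14.15
tool_pos: [0.5226, -0.2099, 0.0511]
tool_rot: [0.242, -0.031, 0.97, 0.007]
contact_force: [-1.7, -1.6, 4.5]
gripper_width: -0.003
grasp_force: 2.0
time: 14.45
tool_pos: [0.5229, -0.21, 0.0492]
tool_rot: [0.242, -0.032, 0.97, 0.007]
contact_force: [-7.6, -0.4, 12.9]
gripper_width: -0.002
grasp_force: 6.6
edge [ 0.51319514 -0.2106475   0.04404745]
```

Run:
```python
from h import *
import cv2
im=optics.grab_frame("wrist")
cv2.imwrite("pics/w5.png",cv2.resize(im[200:300,205:345,::-1],None,fx=5,fy=5,interpolation=cv2.INTER_CUBIC))
```

```text
(no output)
```

View pics/w5.png

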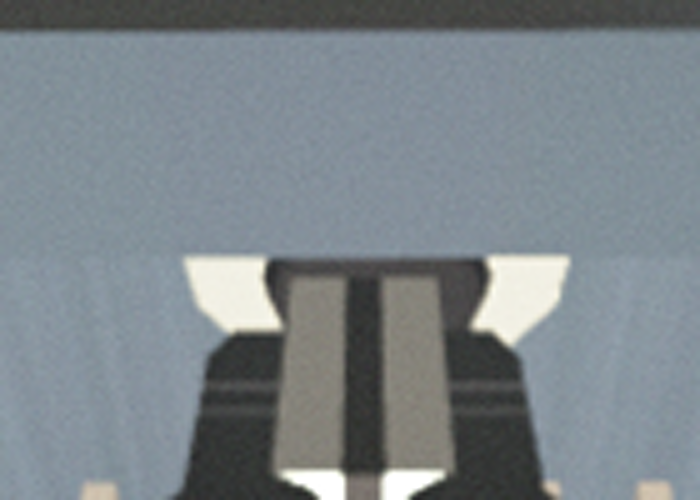

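```bash
python3 -m inch '[{"dx":-0.003,"dy":0,"dz":-0.006,"rx":0,"ry":0,"rz":0},{"dx":-0.0075,"dy":0,"dz":-0.0143,"rx":0,"ry":0,"rz":0},{"dx":-0.0075,"dy":0,"dz":-0.0143,"rx":0,"ry":0,"rz":0}]'
cat >> h.py <<'E'
B=np.array([.5172,-.2094,0])
def edge():
    s=state();q=s['tool_rot'];R=Ro.from_quat([q[1],q[2],q[3],q[0]]).as_matrix();print('edge',(s['tool_pos']+R@[.011,0,0]).round(4))
E
python3 - <<'E'
from h import *
edge();rows(*lean(36,.054,-.004))
E
```

```text
time: 14.8
tool_pos: [0.5222, -0.2091, 0.0609]
tool_rot: [0.242, -0.031, 0.97, 0.008]
contact_force: [-0.2, -0.0, 0.5]
gripper_width: -0.0
grasp_force: 0.0
edge [ 0.5125 -0.2097  0.0557]
d [0.0003 0.     0.0004] r [ 0.0003 -0.0929 -0.    ]
```

```bash
python3 -m inch '[{"dx":0,"dy":0,"dz":0,"rx":0,"ry":-0.04,"rz":0},{"dx":0,"dy":0,"dz":0,"rx":0,"ry":-0.08,"rz":0},{"dx":0,"dy":0,"dz":0,"rx":0,"ry":-0.093,"rz":0},{"dx":0,"dy":0,"dz":0,"rx":0,"ry":-0.093,"rz":0},{"dx":0,"dy":0,"dz":0,"rx":0,"ry":-0.093,"rz":0}]'
python3 - <<'E'
from h import *
edge()
for z in (.049,.046,.043): rows(*lean(36,z,-.004))
E
```

```text
time: 15.3
tool_pos: [0.5218, -0.209, 0.0599]
tool_rot: [0.308, -0.03, 0.951, 0.01]
contact_force: [0.6, 0.3, 0.5]
gripper_width: 0.002
grasp_force: 0.0
edge [ 0.5129 -0.2095  0.0534]
d [ 0.0029 -0.0002  0.0047] r [ 0.0005 -0.0008 -0.0005]
d [ 0.0051 -0.0002  0.0077] r [ 0.0005 -0.0008 -0.0005]
d [ 0.0073 -0.0002  0.0108] r [ 0.0005 -0.0008 -0.0005]
```

```bash
e(){ python3 -c 'from h import *;edge()'; }; python3 -m inch '[{"dx":0.0015,"dy":0,"dz":0.002,"rx":0,"ry":0,"rz":0},{"dx":0.003,"dy":0,"dz":0.0045,"rx":0,"ry":0,"rz":0},{"dx":0.003,"dy":0,"dz":0.0045,"rx":0,"ry":0,"rz":0}]' | grep force; e; python3 -m inch '[{"dx":0.0015,"dy":0,"dz":0.002,"rx":0,"ry":0,"rz":0},{"dx":0.0015,"dy":0,"dz":0.002,"rx":0,"ry":0,"rz":0}]' | grep force; e; python3 -m inch '[{"dx":0.0015,"dy":0,"dz":0.002,"rx":0,"ry":0,"rz":0},{"dx":0.0015,"dy":0,"dz":0.002,"rx":0,"ry":0,"rz":0}]'| grep force; e; python3 -m inch '[{"dx":0.0015,"dy":0,"dz":0.002,"rx":0,"ry":0,"rz":0},{"dx":0.0015,"dy":0,"dz":0.002,"rx":0,"ry":0,"rz":0}]'| grep force; e
```

```text
contact_force: [-0.4, -0.4, 1.4]
grasp_force: 0.7
edge [ 0.5138 -0.2101  0.0499]
contact_force: [0.6, 0.7, 1.7]
grasp_force: 1.2
edge [ 0.5139 -0.2102  0.0482]
contact_force: [0.9, -0.1, 2.7]
grasp_force: 1.8
edge [ 0.5139 -0.2102  0.0463]
contact_force: [1.0, 1.7, 4.3]
grasp_force: 2.3
edge [ 0.5138 -0.2102  0.0442]
```

```bash
e(){ python3 -c 'from h import *;edge()'; }; for k in 1; do python3 -m inch '[{"dx":0.0008,"dy":0,"dz":0.001,"rx":0,"ry":0,"rz":0},{"dx":0.0008,"dy":0,"dz":0.001,"rx":0,"ry":0,"rz":0}]' | grep force; e; done; python3 -m inch '[{"dx":0.0008,"dy":0,"dz":0.001,"rx":0,"ry":0,"rz":0},{"dx":0.0008,"dy":0,"dz":0.001,"rx":0,"ry":0,"rz":0}]' | grep force; e;  python3 -m inch '[{"dx":0.0008,"dy":0,"dz":0.001,"rx":0,"ry":0,"rz":0},{"dx":0.0008,"dy":0,"dz":0.001,"rx":0,"ry":0,"rz":0}]' | grep force; e
```

```text
contact_force: [-2.5, 3.3, 9.6]
grasp_force: 4.7
edge [ 0.514  -0.2103  0.0439]
contact_force: [-9.1, 4.5, 15.7]
grasp_force: 8.1
edge [ 0.5142 -0.2103  0.0437]
contact_force: [-15.4, 6.4, 23.5]
grasp_force: 11.8
edge [ 0.5143 -0.2104  0.0435]
```

At both leans the travel ends hard at the same edge height (0.044, contact from 0.050). The spring force just before the stop is 4.5 to 5 N, so the button is fully down. I release it and withdraw.

```bash
python3 -m inch '[{"dx":-0.006,"dy":0,"dz":-0.008,"rx":0,"ry":0,"rz":0},{"dx":-0.018,"dy":0,"dz":-0.026,"rx":0,"ry":0,"rz":0},{"dx":-0.04,"dy":0,"dz":-0.056,"rx":0,"ry":0,"rz":0},{"dx":-0.07,"dy":0,"dz":-0.098,"rx":0,"ry":0,"rz":0},{"dx":-0.088,"dy":0,"dz":-0.124,"rx":0,"ry":0,"rz":0}]'; python3 -m inch '[{"dx":0,"dy":-0.02,"dz":-0.03,"rx":0,"ry":0.08,"rz":0},{"dx":0,"dy":-0.04,"dz":-0.06,"rx":0,"ry":0.18,"rz":0},{"dx":0,"dy":-0.05,"dz":-0.08,"rx":0,"ry":0.28,"rz":0},{"dx":0,"dy":-0.05,"dz":-0.08,"rx":0,"ry":0.38,"rz":0},{"dx":0,"dy":-0.05,"dz":-0.08,"rx":0,"ry":0.417,"rz":0}]'; python3 -m inch '[{"dx":0,"dy":0,"dz":0,"rx":0,"ry":0,"rz":0},{"dx":0,"dy":0,"dz":0,"rx":0,"ry":0,"rz":0},{"dx":0,"dy":0,"dz":0,"rx":0,"ry":0,"rz":0},{"dx":0,"dy":0,"dz":0,"rx":0,"ry":0,"rz":0}]'
python3 - <<'E'
from h import *
import cv2
b=optics.grab_frame("top");a=optics.grab_frame("scene")
a=cv2.resize(a[80:280,100:360],(520,400));b=cv2.resize(b[110:280,160:430],(635,400))[:,355:]
cv2.imwrite("pics/f.png",np.hstack([a,b])[:,:,::-1])
E
```

```text
time: 17.3
tool_pos: [0.5206, -0.21, 0.1706]
tool_rot: [0.309, -0.031, 0.951, 0.009]
contact_force: [1.1, 0.1, 1.1]
gripper_width: 0.002
grasp_force: 0.0
time: 17.8
tool_pos: [0.4867, -0.2526, 0.221]
tool_rot: [-0.0, -0.032, 0.999, -0.001]
contact_force: [-0.2, 0.6, 0.0]
gripper_width: 0.002
grasp_force: 0.0
time: 18.2
tool_pos: [0.4849, -0.2519, 0.2201]
tool_rot: [0.001, -0.032, 0.999, 0.0]
contact_force: [0.2, 0.3, -0.1]
gripper_width: 0.002
grasp_force: 0.0
```

View pics/f.png

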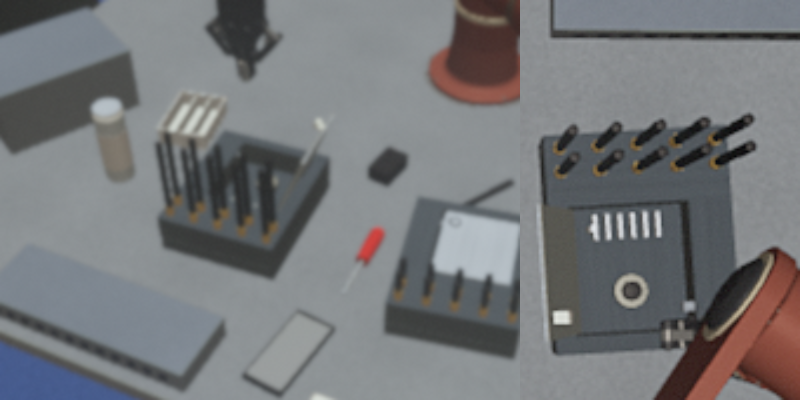

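The lid stands open by itself (edge near (325,125)), the button is clear at (632,290), the arm touches nothing, and the other bank and the bystanders in view are unmoved.

```bash
python3 -c 'from plant import ticket; print(ticket.job_done())'
```

```text
the job is handed in; nothing more can be done
None
```

I handed the job in at about 18 s: the tall-aerial bank's lid was pressed, popped and pushed over to stay open, and its reset button was pressed to a hard stop at about 6 mm (judged from force and travel, after two earlier tries that may have stopped short) and released, with the other bank and the things in view left as they were.

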